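# Hand-crank a stuck sample rack out of the loader

### The job

The rack loader has lost power with its rack of blood tubes still inside. Fit the hand crank fully down onto the square shaft end on top of the loader and wind it until the rack's carriage is all the way out against its stop, then let go and leave the crank on the shaft. Do not touch the rack of tubes or its carriage, and leave everything else on the bench where it is.

Things in the scene. Friction and masses are not known exactly. Their poses are not given: they have to be found in the camera images.
- crank: Removable steel hand crank, loose, standing upright on its hub. Origin: centre of the hub's underside; z up; x along the arm to the knob. Hub 34 x 34 mm (faces square to x, y), 40 mm high. Flat arm 18 mm wide, 24 to 34 mm above the underside, ending 91 mm from the hub axis. About 0.43 kg (+-15 %), centre of mass about 10 mm from the hub axis towards the knob: it topples if knocked.
- socket_mouth (a point): Centre of the square socket's mouth in the underside of the crank's hub (same point as the crank's origin, axes as the crank's). The socket is 18 mm square, 32 mm deep, its walls parallel to the hub's faces, with a 2 mm chamfer at the mouth. Pressed lightly on the shaft's taper, the hub is pushed sideways towards the axis and sinks deeper as the squares come into line.
- knob_mid (a point): Point on the axis of the crank's upright black knob, 75 mm from the hub axis and 58 mm above the hub's underside: where to hold it for winding. The knob is 25 mm in diameter, from 34.5 mm (the arm's top) to 80.5 mm above the hub's underside, and spins freely on its pin. Axes as the crank's.
- loader: Rack loader, fixed, 280 x 400 mm, 12 mm base plate. Origin: on the bench below the shaft's axis; z up, at yaw 0 x away from the robot, y to its left. A white drive housing (125 x 150 mm, top 95 mm high) is centred on the origin; beyond it (+x side) the track runs along y, with a hood (116 mm high; x 80 to 210, y 5 to 195 mm) over its +y end. Only the shaft end and a crank on it stand higher.
- shaft_foot (a point): Foot of the upright square shaft end, on its axis, on top of a round collar (44 mm diameter) on the drive housing, 105 mm above the bench. The crank is fully on when the hub's underside rests on the collar here. Axes are the loader's and do not turn with the shaft.
- shaft_top (a point): Top of the steel shaft end, on its axis, 27 mm above the foot: 16 mm square, tapering over its top 5 mm to 10.5 mm. The square's angle is random and not reported: see it from above, or touch it lightly with the crank and turn in small steps, at most a quarter turn, until the crank drops on. It turns stiffly (about 0.35 N m) and stays where left; anticlockwise from above brings the carriage out.
- carriage (a joint): Position of the carriage with the tube rack along its track, m: 0 fully in under the hood, 0.080 fully out against its stop (it moves to the loader's -y); starts between 0 and 0.02. 30 mm per turn of the shaft, so 2 to 2.7 turns are needed. At the stop the shaft stops hard. It cannot be pushed by hand.
- loaded_rack: The carriage (aluminium plate 105 x 150 x 8 mm) with the white rack of blue- and white-capped tubes fixed on it, its top about 102 mm above the bench. Origin: centre of the plate's underside, 20 mm above the bench; axes as the loader's. Not to be touched by the robot.
- tube_rack: Bystander: white rack of lavender-capped tubes, 116 x 168 mm, 95 mm high. Origin: centre of its underside.
- tube_box: Bystander: open cardboard box with yellow-capped tubes, 130 x 190 mm, 75 mm high. Origin: centre of its underside.
- jar: Bystander: specimen jar, 56 mm diameter, 70 mm high. Origin: centre of its underside.
- bottle: Bystander: white bottle, 60 mm diameter, 160 mm high. Origin: centre of its underside.

How it is judged:
On the way, in this order (a step that is already met when the one before it is completed fails the run):
1. the crank is fully down on the square shaft end, the carriage still inside (horizontal distance between crank and shaft_foot below 0.004 m and z of crank in the frame of shaft_foot below 0.004 m and angle between crank's own z axis and vertical below 0.08 rad and value of joint carriage below 0.04 m), for 0.2 s.
2. the crank, on the shaft, has wound the carriage half way out (horizontal distance between crank and shaft_foot below 0.004 m and z of crank in the frame of shaft_foot below 0.004 m and angle between crank's own z axis and vertical below 0.08 rad and value of joint carriage above 0.05 m).
At the end, for the whole second after the job is handed in: The carriage is out to within 4 mm of its stop (0.076 of 0.080 m), and the crank sits at rest on the shaft: upright within 0.08 rad, its hub's underside within 4 mm of the collar and 4 mm of the axis (horizontal distance between crank and shaft_foot below 0.004 m and z of crank in the frame of shaft_foot below 0.004 m and angle between crank's own z axis and vertical below 0.08 rad and value of joint carriage above 0.076 m and linear speed of crank below 0.02 m/s); the robot touches nothing.
It fails at once if the robot touches the rack of tubes or its carriage with more than 2 N (contact force between any of the fingers, the arm and loaded_rack above 2 N).
It fails at once if a bystander is moved more than 30 mm (distance of any of tube_rack, tube_box, jar, bottle from where it was at the start of the episode above 0.03 m).
It also fails if it takes over 72 s, if anything falls off the work surface, if the arm or the gripper's body presses on something with over 40 N, if the wrist force passes 120 N, or if a joint passes its speed limit or range.

### The arm

A 6-joint arm with a two-finger parallel gripper is mounted at the origin on the work surface. World frame = base frame: x ahead of the robot, y to its left, z up, the work surface at z = 0. Lengths are in m, angles in rad, forces in N, time in s.
With the tool pointing down it reaches from about 0.35 to 0.775 m from the base axis. Payload 7.3 kg.
Tool frame: the origin (TCP) lies at the very end of the fingers, on their centre line; the grasp point (between the pads) lies 19 mm behind it; z points along the fingers, y is the direction in which the jaws open and shut (so a half turn about z gives the same grasp; the last joint's range is limited). The gripper opens to 92 mm and grips with 3 to 60 N. Pads are 19 mm wide; open, the fingers measure 130 mm over their backs; the gripper's body (75 mm by 190 mm) begins 47 mm behind the grasp point.
Start: joints at [1.156, 0.342, 1.524, -0, 1.275, -0.146], TCP at [0.139, 0.506, 0.227] pointing down, gripper open.
Joint ranges: [-2.53, 2.53], [-0.77, 2.02], [0.04, 2.7], [-1, 4.14], [0.28, 2.66], [-3.11, 3.11]. Speed limits (rad/s): [2.57, 2.57, 3.14, 3.14, 3.14, 3.14].

### API

Orientations are given as a unit quaternion [w, x, y, z].
In Python, from rig import robot, grab_frame, order gives the robot as it stands. The module is installed in compiled form; this text tells all that it offers.
- The arm moves only by the shell command python3 -m handwheel 'ROWS' [OPENING]. ROWS is JSON, a list of rows, each a list of 6 numbers: the shift along the tool's x, y, z in mm, then the turn, a rotation vector about the tool's x, y, z in rad. A call has 1 to 20 rows; each row shifts and turns the commanded pose from where the row before left it, along the tool's axes as they then stand; what a row does not reach is not made up. A row lasts 1/8 s, in which the tool goes at most 62.5 mm and 10.7 degrees, less where a joint would pass 70% of its speed; a pose out of reach is approached as far as the arm can. A call with a gripper value outside its range is refused whole. OPENING is the finger opening in mm, from 0 to 91.8, set as the call begins (- or left out, the last holds). The fingers move at their own pace and stop on an object; the grip force is fixed at half the most. Time passes only in rows, so rows that do not move let the fingers close. It gives the time, the measured TCP pose, the force and the opening at its end, in the units of the state.
- robot.sense(): the state, without advancing time (a new reading comes with each control period).
- grab_frame(name): name is "scene" or "top" or "wrist"; returns a dict with "img" (400x640x3 uint8, red, green, blue), "fx", "fy", "cx", "cy" (pixels), "rvec" (rotation vector, rad) and "tvec" (3), from world to camera coordinates, as OpenCV has them; the wrist camera has in their place "tool_from_camera" (4x4, takes a point from camera to tool coordinates, whose origin is the TCP and whose axes are the flange's). Camera axes: x right, y down, z forward; pixel columns grow to the right and rows downward; lengths in m; the calibration is good to about 2 mm. The wrist camera is an equidistant fisheye: a pixel r from the principal point sees the ray r / f radians off the axis. A picture is of the moment at which its call begins: read the wrist's pose just before it. There is no depth.
- order.close_job(): hands the job in, once; it reports no verdict.
The state is a dict: "time": time; "joints": joint angles; "qvel": joint speeds; "joint_efforts": joint torques, N m; "position": TCP position; "eef_rot": TCP orientation; "contact_force": force on the tool from outside, world axes, zero at the start; "wrist_torque": the same for the moment, N m; "opening": finger opening in m.
Only numpy, scipy, OpenCV 4.12 (cv2) and the standard library are available. Lean on these libraries where they do the work, as an engineer would, in place of code of your own. Each camera call takes 0.05 s, during which the arm holds its last target. There are 200 camera calls.

## Working session

There is one attempt and no reset: what is moved stays moved. The work goes in short steps, Python scripts to look and compute and a shell command to move; the robot and the scene stay as the last step left them, time stands still between calls to the robot, and variables do not carry over. Pictures are saved under pics/ and viewed, about 8 in all and at most 12, crops included, and the job is handed in when it is done.

```bash
mkdir -p pics; cat > h.py <<'E'
import numpy as np, cv2, json
from rig import robot, grab_frame, order
from scipy.spatial.transform import Rotation as R
def ray(f,u,v):
    Rm=cv2.Rodrigues(np.array(f["rvec"],float))[0]; t=np.array(f["tvec"],float).ravel()
    d=Rm.T@np.array([(u-f["cx"])/f["fx"],(v-f["cy"])/f["fy"],1.]); return -Rm.T@t,d
def onplane(f,u,v,z):
    o,d=ray(f,u,v); return o+d*(z-o[2])/d[2]
def proj(f,P):
    return cv2.projectPoints(np.array(P,float).reshape(-1,3),np.array(f["rvec"],float),np.array(f["tvec"],float),np.array([[f["fx"],0,f["cx"]],[0,f["fy"],f["cy"]],[0,0,1.]]),None)[0].reshape(-1,2)
def tool(): 
    s=robot.sense(); q=s["eef_rot"]; return s,np.array(s["position"]),R.from_quat([q[1],q[2],q[3],q[0]])
def wpix(f,P,p,r):
    T=np.array(f["tool_from_camera"]); c=T[:3,:3].T@(r.inv().apply(P-p)-T[:3,3]); th=np.arctan2(np.hypot(c[0],c[1]),c[2]); a=np.arctan2(c[1],c[0])
    return f["cx"]+f["fx"]*th*np.cos(a),f["cy"]+f["fy"]*th*np.sin(a)
def wplane(f,u,v,z,p,r):
    x,y=(u-f["cx"])/f["fx"],(v-f["cy"])/f["fy"]; th=np.hypot(x,y); a=np.arctan2(y,x)
    d=np.array([np.sin(th)*np.cos(a),np.sin(th)*np.sin(a),np.cos(th)]); T=np.array(f["tool_from_camera"])
    o=p+r.apply(T[:3,3]); d=r.apply(T[:3,:3]@d); return o+d*(z-o[2])/d[2]
def save(n,img): cv2.imwrite("pics/"+n+".png",cv2.cvtColor(img,cv2.COLOR_RGB2BGR))
E
python3 - <<'E'
from h import *
import pickle
s,p,r=tool();print(s);print(r.as_matrix())
F={n:grab_frame(n) for n in("top","scene","wrist")}
pickle.dump(F,open("f0.pkl","wb"))
for n in F: save(n+"0",F[n]["img"]); print(n,{k:v for k,v in F[n].items() if k!="img"})
E
```

```text
{'time': 0.0, 'joints': array([ 1.15598914e+00,  3.42735121e-01,  1.52501886e+00,  9.50819381e-06,
        1.27538642e+00, -1.46002356e-01]), 'qvel': array([-2.35303078e-04,  1.44899031e-03,  9.66021033e-06, -5.33705961e-05,
       -1.33569162e-03, -3.32510309e-04]), 'joint_efforts': array([ 2.08888869e-04, -4.31239307e+01, -2.44217670e+01,  7.17663788e-02,
        5.56269858e-02, -1.25376000e-04]), 'position': array([0.13924147, 0.50577926, 0.22603788]), 'eef_rot': array([-2.18534980e-04,  1.33999473e-01,  9.90981101e-01, -7.42390833e-04]), 'contact_force': array([ 0.04423843, -0.41363712, -0.45824153]), 'wrist_torque': array([ 0.0308198 , -0.03538874, -0.00645742]), 'opening': 0.09194046065559593}
[[-9.64088187e-01  2.65581567e-01 -6.32088032e-04]
 [ 2.65582216e-01  9.64087180e-01 -1.41282343e-03]
 [ 2.34168109e-04 -1.52995771e-03 -9.99998802e-01]]
top {'fx': 451.93040631377625, 'fy': 451.93040631377625, 'cx': 322.24837497977876, 'cy': 196.14965572084145, 'rvec': array([ 2.14723535, -2.10210449,  0.20126256]), 'tvec': array([-0.01761973,  0.54609525,  1.28143648])}
scene {'fx': 515.5753962985514, 'fy': 515.5753962985514, 'cx': 315.9428543337794, 'cy': 203.53489422205854, 'rvec': array([ 2.50610163,  0.75360168, -0.19416555]), 'tvec': array([-0.44855089, -0.20546154,  1.650887  ])}
wrist {'fx': 309.70691628693146, 'fy': 309.70691628693146, 'cx': 315.5109612494636, 'cy': 193.505961561979, 'tool_from_camera': array([[-1.22347559e-04, -9.66267974e-01, -2.57538711e-01,
         7.06405134e-02],
       [ 9.99999800e-01,  4.16154987e-05, -6.31203200e-04,
        -1.31510686e-03],
       [ 6.20629039e-04, -2.57538737e-01,  9.66267776e-01,
        -1.57761579e-01],
       [ 0.00000000e+00,  0.00000000e+00,  0.00000000e+00,
         1.00000000e+00]])}
```

View pics/top0.png

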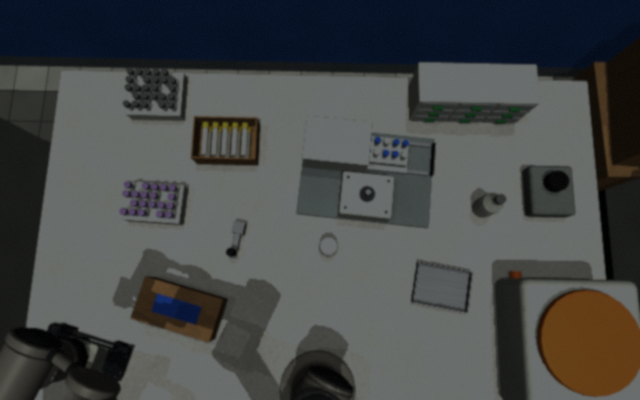

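View pics/scene0.png

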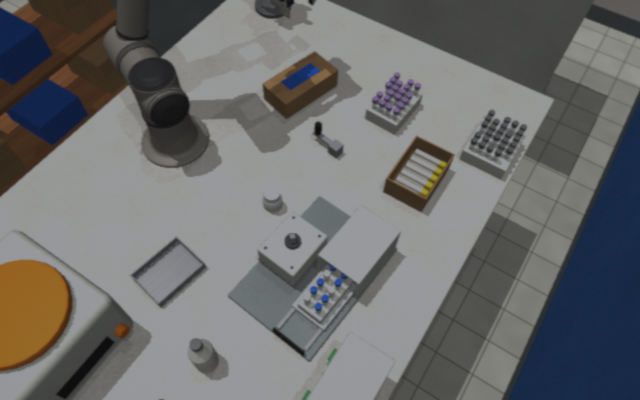

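The top view shows the crank hub near (239,226) with its knob at (232,251). The shaft is near (367,194), the jar at (328,243), and the tube rack at (153,200). Next I'll zoom in and measure.

```bash
python3 - <<'E'
from h import *
import pickle
F=pickle.load(open("f0.pkl","rb"))
t,s=F["top"],F["scene"]
def crop(f,u,v,w=25,h=18,k=8):
    c=f["img"][v-h:v+h,u-w:u+w]; c=cv2.resize(c,None,fx=k,fy=k,interpolation=cv2.INTER_CUBIC); return np.clip(c*1.8,0,255).astype(np.uint8)
save("crops0",np.vstack([np.hstack([crop(t,238,236),crop(t,367,194)]),np.hstack([crop(s,328,139),crop(s,292,242)])]))
for n,u,v,z in[("hub",239,226,.04),("knob",232,251,.08),("shaft",367,194,.132),("jar",328,243,.07),("bottle",495,200,.16),("trackcorner",306,165,.116),("base",318,380,0)]: print(n,onplane(t,u,v,z))
print("scene",onplane(s,293,238,.132),onplane(s,336,147,.04),onplane(s,318,128,.08))
h=onplane(t,306,117,.116),onplane(t,372,120,.116);print(h)
E
```

```text
hub [0.45402537 0.23635314 0.04      ]
knob [0.37821841 0.2448391  0.08      ]
shaft [ 0.53982618 -0.12978328  0.132     ]
jar [ 0.40726963 -0.02522767  0.07      ]
bottle [ 0.52532778 -0.47311878  0.16      ]
trackcorner [0.62306559 0.04200422 0.116     ]
base [ 0.02353718 -0.00504356  0.        ]
scene [ 0.55447573 -0.13677422  0.132     ] [0.45747344 0.2327005  0.04      ] [0.38767837 0.23687982 0.08      ]
(array([0.76640845, 0.04594519, 0.116     ]), array([ 0.76156793, -0.14534645,  0.116     ]))
```

View pics/crops0.png

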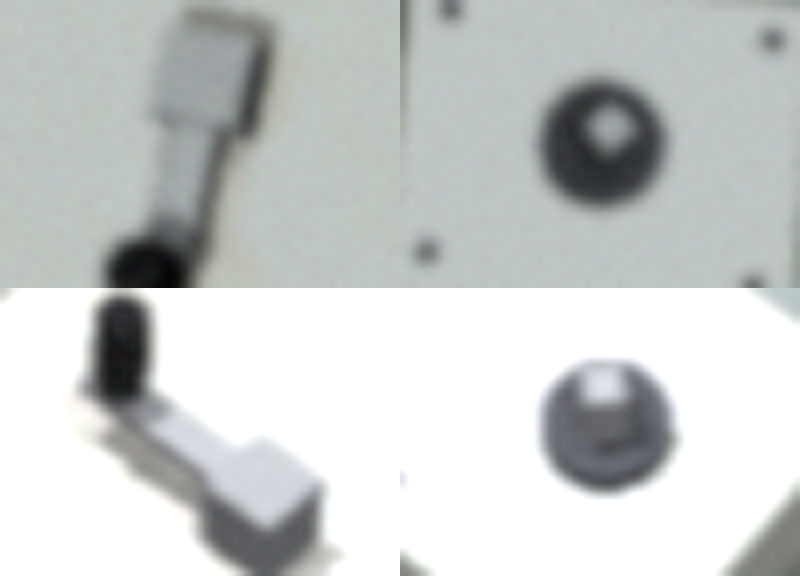

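Crop centres give the hub at (238.3,227.0), the knob at (231.2,251.5) and the shaft top at (368.2,191.6). I'll hover beside the crank and take a wrist view.

```bash
python3 -m handwheel '[[-49,-21.5,0,0,0,0],[-49,-21.5,0,0,0,0],[-49,-21.5,0,0,0,0],[-49,-21.5,0,0,0,0],[-49,-21.5,0,0,0,0],[-49,-21.5,0,0,0,0],[-49,-21.5,0,0,0,0],[-49,-21.5,0,0,0,0],[0,0,30,0,0,-0.15],[0,0,30,0,0,0],[0,0,0,0,0,0],[0,0,0,0,0,0]]' 91
python3 - <<'E'
from h import *
import pickle
s,p,r=tool(); f=grab_frame("wrist"); print(p,r.as_matrix()[:,0],s["joints"])
pickle.dump((f,p,r),open("w1.pkl","wb"))
save("w1",f["img"])
for P in [(.454,.236,.04),(.378,.244,.08)]: print(wpix(f,np.array(P),p,r))
E
```

```text
time: 1.65
position: [0.4721, 0.2366, 0.1677]
eef_rot: [0.001, 0.059, 0.998, 0.0]
contact_force: [0.1, -0.4, 0.1]
opening: 0.0907
[0.47211398 0.23655365 0.16772604] [-0.99297159  0.11834737 -0.00114754] [ 3.19264817e-01  4.01804410e-01  1.60658448e+00  6.24764796e-05
  1.13191019e+00 -1.13293289e+00]
(np.float64(313.885742207273), np.float64(169.45678426131792))
(np.float64(312.20180300889183), np.float64(83.15559133896491))
```

View pics/w1.png

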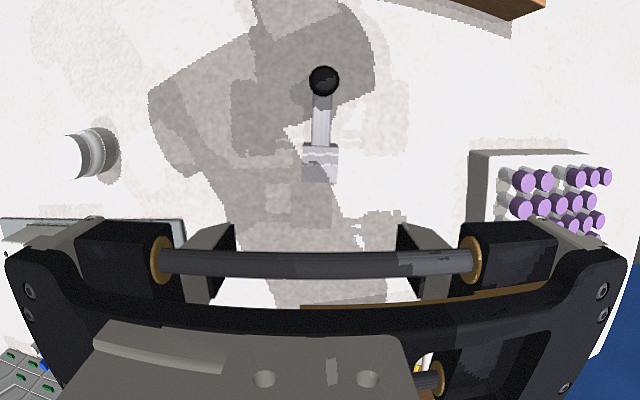

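The wrist view shows the knob top at about (324,81) and the hub at about x 302–338, y 143–183. I'll refine the corners numerically and with a crop.

```bash
python3 - <<'E'
from h import *
import pickle
f,p,r=pickle.load(open("w1.pkl","rb"))
save("w1c",cv2.resize(f["img"][60:195,280:365],None,fx=4,fy=4,interpolation=cv2.INTER_CUBIC))
g=f["img"].max(2).astype(np.uint8); m=(g<45).astype(np.uint8); m[110:]=0
c=max(cv2.findContours(m,0,2)[0],key=cv2.contourArea); (u,v),rad=cv2.minEnclosingCircle(c); print("dark",u,v,rad,cv2.boundingRect(c))
for z in(.04,.06,.0805): print(wplane(f,u,v,z,p,r))
E
```

```text
dark 323.6873779296875 80.91548156738281 15.488183975219727 (309, 66, 30, 31)
[0.37331816 0.25462163 0.04      ]
[0.37529085 0.2538617  0.06      ]
[0.37731286 0.25308277 0.0805    ]
```

View pics/w1c.png

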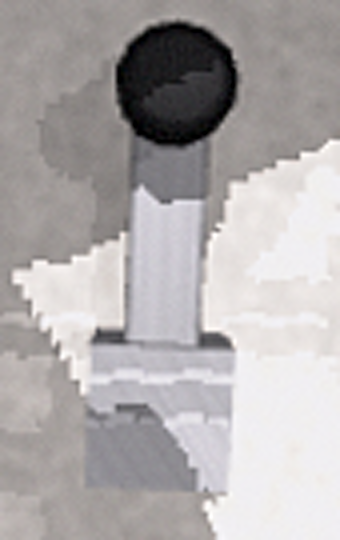

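```bash
python3 - <<'E'
from h import *
import pickle
f,p,r=pickle.load(open("w1.pkl","rb"))
C=[wplane(f,280+a/4,60+b/4,.04,p,r)[:2] for a,b in[(90,347),(236,350),(229,493),(84,487)]]
C=np.array(C);print(C,np.linalg.norm(C-np.roll(C,-1,0),axis=1));h=C.mean(0)
k=wplane(f,323.7,80.9,.0805,p,r)[:2]
ax=k-h;print("hub",h,"k",k,np.linalg.norm(ax),"yaw",np.degrees(np.arctan2(ax[1],ax[0])))
d=(C[0]-C[3])+(C[1]-C[2]);e=C[0]-C[1];e2=C[3]-C[2]
for q in(d,e,e2):print(np.degrees(np.arctan2(q[1],q[0])))
print("tool yaw",np.degrees(np.arctan2(*r.as_matrix()[[1,0],0])))
d=r.inv().apply(np.r_[h,.006]-p)*1000;print("to grasp tool mm",d)
# scene/top hub
E
```

```text
[[0.43148529 0.22810865]
 [0.43612514 0.26156538]
 [0.46978089 0.2563937 ]
 [0.46427743 0.22248868]] [0.03377693 0.03405078 0.03434878 0.03327024]
hub [0.45041719 0.24213911] k [0.37730167 0.25309399] 0.07393164540908154 yaw 171.4787695795252
170.77525991221717
-97.89554188236635
-99.219828437214
tool yaw 173.20326114892242
to grasp tool mm [ 22.39090559   2.88146495 161.70221236]
```

```bash
python3 -m handwheel '[[-21.5,-50.3,0,0,0,0],[-21.5,-50.3,0,0,0,0],[-21.5,-50.3,0,0,0,0],[-21.5,-50.3,0,0,0,0],[-21.5,-50.3,0,0,0,0],[-21.5,-50.3,0,0,0,0],[-21.5,-50.3,0,0,0,0],[0,0,0,0,0,0],[0,0,0,0,0,0]]'
python3 - <<'E'
from h import *
import pickle
s,p,r=tool(); f=grab_frame("wrist"); print(p,r.as_matrix()[:,0],s["joints"])
pickle.dump((f,p,r),open("w2.pkl","wb"))
u,v=map(int,wpix(f,np.array([.545,-.132,.12]),p,r)); print(u,v)
u=min(max(u,50),590);v=max(v,40)
print("crop origin",u-50,v-40)
save("w2c",cv2.resize(f["img"][v-40:v+40,u-50:u+50],None,fx=7,fy=7,interpolation=cv2.INTER_CUBIC))
E
```

```text
time: 2.82
position: [0.5794, -0.1307, 0.1675]
eef_rot: [0.0, 0.059, 0.998, 0.0]
contact_force: [-0.1, 0.4, -0.5]
opening: 0.0911
[ 0.57943854 -0.13073956  0.16747064] [-9.92924840e-01  1.18741459e-01 -8.53397852e-04] [-3.51176048e-01  5.16650748e-01  1.41484212e+00  5.64095387e-04
  1.20934766e+00 -1.80314948e+00]
309 167
crop origin 259 127
```

View pics/w2c.png

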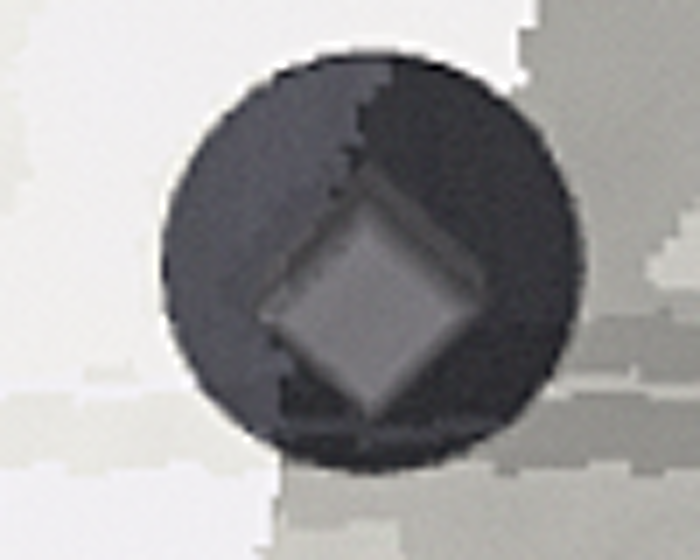

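```bash
python3 - <<'E'
from h import *
import pickle
f,p,r=pickle.load(open("w2.pkl","rb"))
W=lambda a,b,z:wplane(f,259+a/7,127+b/7,z,p,r)[:2]
print("collar",W(373,260,.105),np.linalg.norm(W(163,260,.105)-W(583,260,.105)))
C=np.array([W(a,b,.130) for a,b in[(368,205),(480,305),(370,415),(262,318)]])
print("shaft",C.mean(0),C)
for i in(0,2),(1,3):
    d=C[i[1]]-C[i[0]];print(np.linalg.norm(d),(np.degrees(np.arctan2(d[1],d[0]))+45)%90)
# sub-pixel edges: fit lines to the intensity
g=cv2.cvtColor(f["img"],cv2.COLOR_RGB2GRAY)[127:207,259:359]
print(g[38:62,34:72:1])
m=((g>85)&(g<135)).astype(np.uint8)
n,l,st,ce=cv2.connectedComponentsWithStats(m);k=l[45,53];print(st[k],ce[k])
c=cv2.findContours((l==k).astype(np.uint8),0,2)[0][0];print(cv2.minAreaRect(c))
E
```

```text
collar [ 0.54529115 -0.13019427] 0.0433253399556194
shaft [ 0.54584191 -0.13028382] [[ 0.5360651  -0.12926664]
 [ 0.54646086 -0.12020412]
 [ 0.55556114 -0.13146719]
 [ 0.54528056 -0.14019732]]
0.019619841618345246 38.56018023903624
0.020028009819469287 41.621460673673184
[[ 77  79  82  81  88  86  87  66  76  85  92  93 110 113 120 121 116 122
  119 119 116 121 120 116 111 103  93  84  78  71  67  76  74  76  70  59
   52  56]
 [ 83  81  79  82  91  81  76  70  84  92 101  97 115 119 118 121 119 118
  116 119 115 116 114 122 116 111 102  91  91  79  67  67  68  72  78  60
   49  51]
 [ 81  78  83  83  83  77  89  83  87  98 112 116 120 122 122 117 118 120
  116 117 117 117 120 118 120 115 113 105  93  86  78  71  60  67  78  58
   50  56]
 [ 78  81  82  77  77  85 105  93  95  99 117 122 122 121 120 117 119 115
  116 115 117 120 116 118 118 120 117 112 103  96  86  73  72  66  70  61
   57  54]
 [ 77  82  80  77  90 102 103 103 102 115 120 120 119 119 120 115 117 119
  115 117 119 117 121 118 115 118 119 123 113 102  95  85  79  70  69  65
   56  51]
 [ 75  83  75  88  97 101  95 107
[... 2425 characters left out ...]

   95  88  75  59  49  47  44  44  43  48  46  47  49  41  45  42  42  45
   45  46]
 [ 65  75  77  77  77  80  60  54  57  53  53  55  54  54  51  59  64  56
   77  70  62  43  43  45  48  48  46  43  54  51  56  52  58  55  54  51
   55  44]
 [105  70  81  79  77  76  82  67  69  64  66  67  65  63  68  63  64  63
   66  55  49  56  48  53  55  46  47  49  70  61  66  64  62  67  68  65
   66  64]
 [202  79  89  95  82  60  66  66  64  66  66  69  69  66  63  63  62  65
   63  67  64  69  69  69  69  58  64  62  62  64  60  68  70  64  62  56
   69  98]]
[ 37  30  31  29 453] [51.9183223  44.15231788]
((51.50000762939453, 44.000003814697266), (21.92030906677246, 21.920310974121094), 45.0)
```

```bash
python3 - <<'E'
from h import *
import pickle
f,p,r=pickle.load(open("w2.pkl","rb"))
for z in(.132,.128):
  for a,b in[((39.7,47),(49.7,56)),((65.9,45),(55.2,56))]:
    q=[wplane(f,259+u,127+v,z,p,r)[:2] for u,v in(a,b)];d=q[1]-q[0];print(z,np.degrees(np.arctan2(d[1],d[0]))%90)
E
python3 -m handwheel '[[24.6,50.7,0,0,0,0],[24.6,50.7,0,0,0,0],[24.6,50.7,0,0,0,0],[24.6,50.7,0,0,0,0],[24.6,50.7,0,0,0,0],[24.6,50.7,0,0,0,0],[24.6,50.7,0,0,0,0],[0,0,0,0,0,0.033],[0,0,40,0,0,0],[0,0,40,0,0,0],[0,0,0,0,0,0],[0,0,0,0,0,0]]'
python3 - <<'E'
from h import *
s,p,r=tool();print(r.inv().apply(np.array([.4504,.2421,.006])-p)*1000,np.degrees(np.arctan2(*r.as_matrix()[[1,0],0])))
E
```

```text
0.132 40.285859450990564
0.132 39.710138644063015
0.128 40.285859450990415
0.128 39.71013864406288
time: 4.38
position: [0.4512, 0.2418, 0.0882]
eef_rot: [0.001, 0.076, 0.997, 0.0]
contact_force: [0.5, 0.3, 0.8]
opening: 0.0908
[ 0.96779998  0.10554509 82.18779364] 171.3030114716937
```

Shaft yaw is 40.0° (mod 90°), with its axis at about (0.5455, -0.1302). Now descend and grip the hub.

```bash
python3 -m handwheel '[[1,0,30,0,0,0],[0,0,30,0,0,0],[0,0,22,0,0,0],[0,0,0,0,0,0],[0,0,0,0,0,0]]' && python3 -m handwheel '[[0,0,0,0,0,0],[0,0,0,0,0,0],[0,0,0,0,0,0],[0,0,0,0,0,0],[0,0,0,0,0,0],[0,0,0,0,0,0]]' 20 && python3 -m handwheel '[[0,0,-40,0,0,0],[0,0,-40,0,0,0],[0,0,-40,0,0,0],[0,0,-40,0,0,0],[0,0,0,0,0,0],[0,0,0,0,0,0]]'
python3 - <<'E'
from h import *
import pickle
s,p,r=tool();print(p,r.as_matrix(),s["joints"])
f=grab_frame("wrist");pickle.dump((f,p,r),open("w3.pkl","wb"))
t=grab_frame("scene");a=f["img"][0:260,180:460];save("w3",np.hstack([cv2.resize(a,(560,520)),]))
E
```

```text
time: 5.0
position: [0.4507, 0.2422, 0.0065]
eef_rot: [0.001, 0.076, 0.997, 0.001]
contact_force: [-0.2, -0.3, 0.3]
opening: 0.0908
time: 5.75
position: [0.4495, 0.2418, 0.0047]
eef_rot: [0.0, 0.076, 0.997, 0.0]
contact_force: [0.0, 2.0, 0.8]
opening: 0.0354
time: 6.5
position: [0.4484, 0.2414, 0.1632]
eef_rot: [-0.001, 0.076, 0.997, -0.001]
contact_force: [0.1, 0.1, -4.8]
opening: 0.0335
[0.44843259 0.2413681  0.16318786] [[-9.88502607e-01  1.51181584e-01 -2.59328107e-03]
 [ 1.51184360e-01  9.88505166e-01 -9.08902464e-04]
 [ 2.42606242e-03 -1.29051599e-03 -9.99996224e-01]] [ 3.43176771e-01  3.76857712e-01  1.66059149e+00  1.86548217e-05
  1.10689135e+00 -1.07586275e+00]
```

View pics/w3.png

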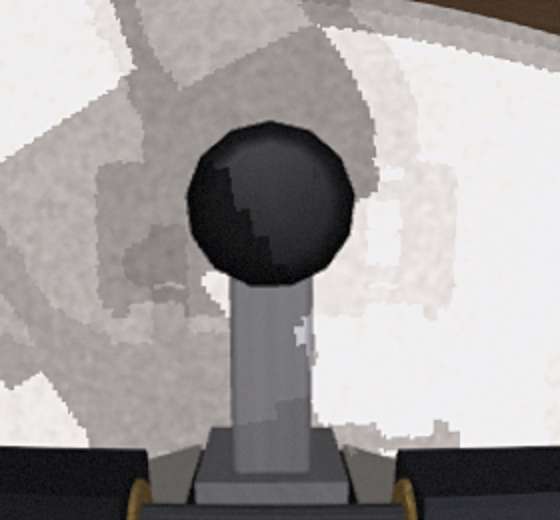

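The crank is held square and upright, with the knob top at crop (271,204), i.e. image (315.5,102). From that I'll work out its offset in the hand and the move to the shaft.

```bash
python3 - <<'E'
from h import *
import pickle
f,p,r=pickle.load(open("w3.pkl","rb"))
k=wplane(f,315.5,102,p[2]+.0755,p,r); print("knob in tool",r.inv().apply(k-p)*1000)
s,p,r=tool();S=np.array([.5455,-.1302,p[2]])
print("to shaft tool mm",r.inv().apply(S-p)*1000, "yaw",np.degrees(np.arctan2(*r.as_matrix()[[1,0],0])))
E
```

```text
knob in tool [ 73.67504423  -1.19155637 -75.3200064 ]
to shaft tool mm [-1.52284922e+02 -3.52561555e+02  1.12621370e-01] yaw 171.3022653085756
```

```bash
python3 -m handwheel '[[-19,-44,0,0,0,0],[-19,-44,0,0,0,0],[-19,-44,0,0,0,0],[-19,-44,0,0,0,0],[-19,-44,0,0,0,0],[-19,-44,0,0,0,0],[-19,-44,0,0,0,0],[-19,-44,0,0,0,0],[0,0,0,0,0,0.18],[0,0,0,0,0,0.18],[0,0,0,0,0,0.18],[0,0,0,0,0,0.18],[0,0,0,0,0,0],[0,0,0,0,0,0]]'
cat > st.py <<'E'
from h import *
s,p,r=tool();S=np.array([.5455,-.1302,p[2]])
print(s["time"],p.round(4),"to shaft tool mm",(r.inv().apply(S-p)*1000).round(2),"yaw",np.degrees(np.arctan2(*r.as_matrix()[[1,0],0])).round(2),"tilt",(r.as_matrix()[:2,2]).round(4),"F",s["contact_force"].round(1),"T",s["wrist_torque"].round(2),"op",round(s["opening"],4))
E
python3 st.py
```

```text
time: 8.35
position: [0.5461, -0.1291, 0.1637]
eef_rot: [-0.001, 0.421, 0.907, -0.0]
contact_force: [1.2, -0.6, -3.3]
opening: 0.0338
8.35 [ 0.5461 -0.1291  0.1637] to shaft tool mm [-0.46 -1.2   0.  ] yaw 130.25 tilt [-0.0016  0.0007] F [ 1.2 -0.6 -3.3] T [-0.05  0.03  0.02] op 0.0338
```

```bash
python3 -m handwheel '[[-0.5,-1.2,15,0,0,0.005],[0,0,9,0,0,0],[0,0,4,0,0,0],[0,0,3,0,0,0],[0,0,2,0,0,0],[0,0,0,0,0,0]]'; python3 st.py
```

```text
time: 9.1
position: [0.5459, -0.1295, 0.1334]
eef_rot: [0.0, 0.424, 0.906, 0.001]
contact_force: [-4.7, 4.2, 9.1]
opening: 0.0338
9.1 [ 0.5459 -0.1295  0.1334] to shaft tool mm [-0.32 -0.78 -0.  ] yaw 129.79 tilt [0.001 0.001] F [-4.7  4.2  9.1] T [ 0.88  0.84 -0.02] op 0.0338
```

```bash
python3 -m handwheel '[[1.5,0,0,0,0,0],[0,0,0,0,0,0],[0,0,0,0,0,0]]'; python3 st.py;  python3 -m handwheel '[[1,0,2,0,0,0],[0,0,2,0,0,0],[0,0,0,0,0,0]]'; python3 st.py
```

```text
time: 9.48
position: [0.5455, -0.1289, 0.1319]
eef_rot: [0.001, 0.424, 0.905, 0.001]
contact_force: [0.6, 3.4, -0.8]
opening: 0.0336
9.475 [ 0.5455 -0.1289  0.1319] to shaft tool mm [-1.02 -0.86 -0.  ] yaw 129.77 tilt [0.0014 0.0005] F [ 0.6  3.4 -0.8] T [ 0.6  -0.38  0.02] op 0.0336
time: 9.85
position: [0.5451, -0.1283, 0.1276]
eef_rot: [0.001, 0.425, 0.905, 0.0]
contact_force: [3.9, 3.4, -1.8]
opening: 0.0336
9.85 [ 0.5451 -0.1283  0.1276] to shaft tool mm [-1.71 -0.88  0.  ] yaw 129.76 tilt [0.0018 0.0002] F [ 3.9  3.4 -1.8] T [ 0.57 -0.92  0.01] op 0.0336
```

```bash
python3 -m handwheel '[[0,1,2,0,0,0],[0,0,4,0,0,0],[0,0,4,0,0,0],[0,0,0,0,0,0]]'; python3 st.py
```

```text
time: 10.35
position: [0.5446, -0.1277, 0.1169]
eef_rot: [-0.001, 0.425, 0.905, -0.0]
contact_force: [1.9, 1.6, -5.5]
opening: 0.034
10.35 [ 0.5446 -0.1277  0.1169] to shaft tool mm [-2.48 -0.94 -0.  ] yaw 129.76 tilt [-0.0013  0.0006] F [ 1.9  1.6 -5.5] T [ 0.17 -0.4  -0.05] op 0.034
```

```bash
python3 -m handwheel '[[0,0.4,3,0,0,0],[0,0,2,0,0,0],[0,0,1.5,0,0,0],[0,0,0,0,0,0]]'; python3 st.py
```

```text
time: 10.85
position: [0.545, -0.1277, 0.1121]
eef_rot: [-0.0, 0.424, 0.905, -0.0]
contact_force: [-3.3, 0.7, 5.0]
opening: 0.0341
10.85 [ 0.545  -0.1277  0.1121] to shaft tool mm [-2.3  -1.21  0.  ] yaw 129.77 tilt [-0.0004 -0.0003] F [-3.3  0.7  5. ] T [0.07 0.68 0.01] op 0.0341
```

```bash
python3 -m handwheel '[[0,0,2,0,0,0],[0,0,0,0,0,0],[0,0,0,0,0,0]]'; python3 st.py
```

```text
time: 11.22
position: [0.5451, -0.1278, 0.1119]
eef_rot: [0.001, 0.424, 0.905, -0.0]
contact_force: [-8.3, 1.5, 18.4]
opening: 0.0336
11.225 [ 0.5451 -0.1278  0.1119] to shaft tool mm [-2.1  -1.19  0.  ] yaw 129.78 tilt [ 0.0009 -0.0011] F [-8.3  1.5 18.4] T [0.31 1.56 0.04] op 0.0336
```

```bash
python3 -m handwheel '[[0,0,-1,0,0,0],[0,0,0,0,0,0],[0,0,0,0,0,0],[0,0,0,0,0,0]]' 60; python3 -m handwheel '[[0,0,-30,0,0,0],[0,0,-30,0,0,0],[0,0,-30,0,0,0],[0,0,0,0,0,0],[0,0,0,0,0,0]]'; python3 st.py
python3 - <<'E'
from h import *
import pickle
s,p,r=tool();f=grab_frame("wrist");t=grab_frame("scene");q=grab_frame("top")
pickle.dump((f,p,r,t,q),open("w4.pkl","wb"))
a=cv2.resize(f["img"][40:270,190:430],(400,383)); b=cv2.resize(t["img"][210:280,255:330],(400,383),interpolation=cv2.INTER_CUBIC)
save("w4",np.hstack([a,b]))
E
```

```text
time: 11.72
position: [0.5454, -0.1275, 0.1099]
eef_rot: [-0.0, 0.424, 0.905, 0.0]
contact_force: [0.1, 0.3, 0.0]
opening: 0.0594
time: 12.35
position: [0.5449, -0.1273, 0.1993]
eef_rot: [-0.001, 0.424, 0.905, 0.0]
contact_force: [-0.1, -0.5, -0.3]
opening: 0.0602
12.35 [ 0.5449 -0.1273  0.1993] to shaft tool mm [-2.57 -1.37 -0.  ] yaw 129.76 tilt [-0.0013  0.0006] F [-0.1 -0.5 -0.3] T [-0.01  0.01 -0.02] op 0.0602
```

View pics/w4.png

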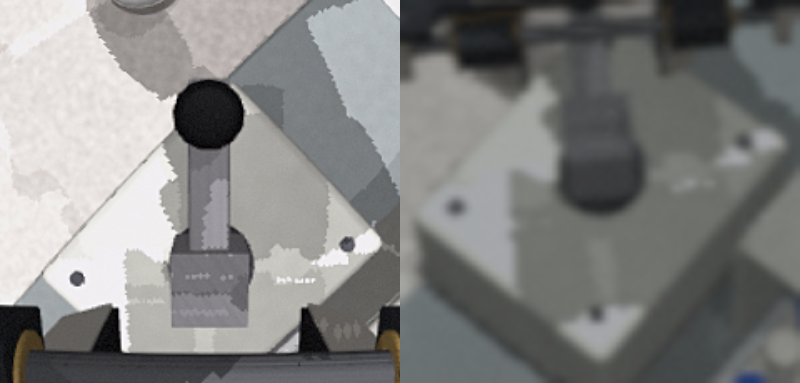

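The crank appears seated: the hub sits on the collar and the knob is at crop (209,115). I'll check the depth by tapping the hub top with closed fingers, expecting z = 0.145 if it's fully on.

```bash
python3 -m handwheel '[[0,0,20,0,0,0],[0,0,20,0,0,0],[0,0,5,0,0,0],[0,0,0,0,0,0],[0,0,0,0,0,0],[0,0,4,0,0,0],[0,0,4,0,0,0],[0,0,2,0,0,0],[0,0,1,0,0,0],[0,0,0,0,0,0]]' 0; python3 st.py
python3 - <<'E'
from h import *
import pickle
f,p,r,t,q=pickle.load(open("w4.pkl","rb"))
k=wplane(f,315.4,109,.1855,p,r);print("knob",k,"in tool",r.inv().apply(k-p)*1000)
E
```

```text
time: 13.75
position: [0.5453, -0.1275, 0.1452]
eef_rot: [0.0, 0.424, 0.905, 0.0]
contact_force: [-2.6, 0.4, 9.0]
opening: 0.0003
13.75 [ 0.5453 -0.1275  0.1452] to shaft tool mm [-2.24 -1.56  0.  ] yaw 129.77 tilt [ 0.0004 -0.0002] F [-2.6  0.4  9. ] T [0.18 0.62 0.  ] op 0.0003
knob [ 0.49744569 -0.07356588  0.1855    ] in tool [71.68558667 -2.08107425 13.85466261]
```

Fully seated: contact at 0.1452, against 0.145 expected. Next I'll straddle the knob and grip it.

```bash
python3 -m handwheel '[[0,0,-8,0,0,0],[0,0,0,0,0,0],[0,0,0,0,0,0],[0,0,0,0,0,0]]' 80; python3 -m handwheel '[[24,-0.5,0,0,0,0],[24,-0.5,0,0,0,0],[25,-0.4,0,0,0,0],[0,0,2,0,0,0],[0,0,0,0,0,0]]'; python3 st.py;  python3 -m handwheel '[[0,0,0,0,0,0],[0,0,0,0,0,0],[0,0,0,0,0,0],[0,0,0,0,0,0],[0,0,0,0,0,0],[0,0,0,0,0,0]]' 15;python3 st.py
```

```text
time: 14.25
position: [0.5453, -0.1275, 0.1519]
eef_rot: [-0.0, 0.424, 0.905, 0.0]
contact_force: [1.3, 0.3, -0.3]
opening: 0.036
time: 14.88
position: [0.4981, -0.0727, 0.1502]
eef_rot: [0.0, 0.424, 0.905, -0.0]
contact_force: [1.0, -0.6, 0.0]
opening: 0.0793
14.875 [ 0.4981 -0.0727  0.1502] to shaft tool mm [-7.446e+01 -3.600e-01  4.000e-02] yaw 129.77 tilt [ 0.0005 -0.0003] F [ 1.  -0.6  0. ] T [-0.09 -0.01  0.02] op 0.0793
time: 15.62
position: [0.4976, -0.0723, 0.1502]
eef_rot: [0.0, 0.424, 0.905, 0.0]
contact_force: [-0.5, -0.7, -0.2]
opening: 0.0247
15.625 [ 0.4976 -0.0723  0.1502] to shaft tool mm [-75.16  -0.24  -0.  ] yaw 129.76 tilt [0.0001 0.0001] F [-0.5 -0.7 -0.2] T [ 0.   -0.04  0.06] op 0.0247
```

Gripped on the knob at 24.7 mm opening. Wind the first quarter turn anticlockwise, keeping the tool orientation fixed.

```bash
python3 -m handwheel '[[-3.7,-23.2,0,0,0,0],[-10.6,-20.9,0,0,0,0],[-16.6,-16.6,0,0,0,0],[-20.9,-10.6,0,0,0,0],[-23.2,-3.7,0,0,0,0],[0,0,0,0,0,0]]'; python3 st.py
```

```text
time: 16.38
position: [0.4892, -0.1775, 0.1499]
eef_rot: [0.0, 0.425, 0.905, 0.002]
contact_force: [4.6, 4.5, -0.6]
opening: 0.024
16.375 [ 0.4892 -0.1775  0.1499] to shaft tool mm [ 0.46 73.48  0.23] yaw 129.68 tilt [0.0019 0.0027] F [ 4.6  4.5 -0.6] T [ 0.81 -0.85 -0.02] op 0.024
```

```bash
python3 -m handwheel '[[-23.2,4.7,0,0,0,0],[-20.9,10.6,0,0,0,0],[-16.6,16.6,0,0,0,0],[-10.6,20.9,0,0,0,0],[-3.7,23.2,0,0,0,0],[0,0,0,0,0,0]]'; python3 st.py
```

```text
time: 17.12
position: [0.5949, -0.187, 0.1501]
eef_rot: [0.0, 0.424, 0.906, -0.0]
contact_force: [0.0, -1.7, 1.5]
opening: 0.0238
17.125 [ 0.5949 -0.187   0.1501] to shaft tool mm [ 7.527e+01 -1.610e+00 -7.000e-02] yaw 129.84 tilt [ 0.0004 -0.0008] F [ 0.  -1.7  1.5] T [-0.35 -0.03  0.01] op 0.0238
```

```bash
python3 -m handwheel '[[3.7,23.2,0,0,0,0],[10.6,20.9,0,0,0,0],[16.6,16.6,0,0,0,0],[20.9,10.6,0,0,0,0],[23.2,3.7,0,0,0,0],[0,0,0,0,0,0]]'; python3 st.py
```

```text
time: 17.88
position: [0.604, -0.0805, 0.1506]
eef_rot: [0.001, 0.424, 0.906, 0.001]
contact_force: [2.9, 1.7, -1.2]
opening: 0.0244
17.875 [ 0.604  -0.0805  0.1506] to shaft tool mm [ -0.69 -76.73  -0.13] yaw 129.82 tilt [0.0017 0.0006] F [ 2.9  1.7 -1.2] T [ 0.33 -0.54  0.02] op 0.0244
```

```bash
python3 -m handwheel '[[23.2,-3.7,0,0,0,0],[20.9,-10.6,0,0,0,0],[16.6,-16.6,0,0,0,0],[10.6,-20.9,0,0,0,0],[3.7,-23.2,0,0,0,0],[-3.7,-23.2,0,0,0,0],[-10.6,-20.9,0,0,0,0],[-16.6,-16.6,0,0,0,0],[-20.9,-10.6,0,0,0,0],[-23.2,-3.7,0,0,0,0],[-23.2,3.7,0,0,0,0],[-20.9,10.6,0,0,0,0],[-16.6,16.6,0,0,0,0],[-10.6,20.9,0,0,0,0],[-3.7,23.2,0,0,0,0],[3.7,23.2,0,0,0,0],[10.6,20.9,0,0,0,0],[16.6,16.6,0,0,0,0],[20.9,10.6,0,0,0,0],[23.2,3.7,0,0,0,0]]'; python3 st.py
python3 - <<'E'
from h import *
t=grab_frame("top");save("t5",np.clip(cv2.resize(t["img"][100:240,280:450],None,fx=4,fy=4,interpolation=cv2.INTER_CUBIC)*1.5,0,255).astype(np.uint8))
E
```

```text
time: 20.38
position: [0.6059, -0.0826, 0.1508]
eef_rot: [0.003, 0.425, 0.905, 0.0]
contact_force: [3.5, -5.1, -3.2]
opening: 0.024
20.375 [ 0.6059 -0.0826  0.1508] to shaft tool mm [  1.98 -76.83  -0.22] yaw 129.72 tilt [ 0.005  -0.0017] F [ 3.5 -5.1 -3.2] T [-0.97 -0.58  0.01] op 0.024
```

View pics/t5.png

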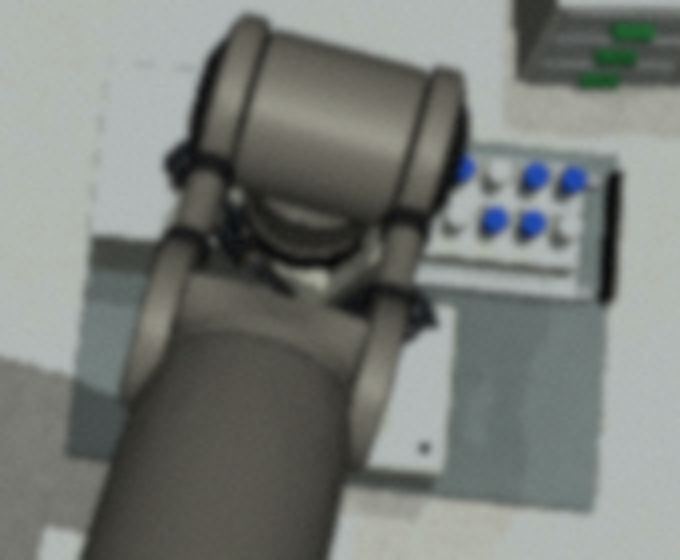

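The top crop shows the tube rack's right end at (583,250), moving out towards the stop bar at (607,240). I'll carry on and watch the force for the stop.

```bash
python3 -m handwheel '[[23.2,-3.7,0,0,0,0],[20.9,-10.6,0,0,0,0],[16.6,-16.6,0,0,0,0],[10.6,-20.9,0,0,0,0],[3.7,-23.2,0,0,0,0],[0,0,0,0,0,0]]'; python3 st.py
```

```text
time: 21.18
position: [0.498, -0.0725, 0.1504]
eef_rot: [-0.0, 0.425, 0.905, 0.0]
contact_force: [0.0, -0.1, -0.0]
opening: 0.0239
21.175 [ 0.498  -0.0725  0.1504] to shaft tool mm [-7.476e+01 -2.200e-01 -5.000e-02] yaw 129.65 tilt [-0.0001  0.0008] F [ 0.  -0.1 -0. ] T [ 0.04 -0.07 -0.02] op 0.0239
```

```bash
python3 -m handwheel '[[-0.9,-11.7,0,0,0,0],[-2.8,-11.4,0,0,0,0],[0,0,0,0,0,0]]'; python3 st.py
```

```text
time: 21.55
position: [0.4834, -0.0894, 0.1503]
eef_rot: [-0.0, 0.425, 0.905, 0.0]
contact_force: [1.6, 2.8, 0.3]
opening: 0.0243
21.55 [ 0.4834 -0.0894  0.1503] to shaft tool mm [-7.103e+01  2.170e+01 -2.000e-02] yaw 129.7 tilt [0.0002 0.0009] F [1.6 2.8 0.3] T [ 0.36 -0.4  -0.02] op 0.0243
```

```bash
python3 -m handwheel '[[-4.5,-10.9,0,0,0,0],[-6.1,-10,0,0,0,0],[0,0,0,0,0,0]]'; python3 st.py
```

```text
time: 21.92
position: [0.4756, -0.107, 0.1505]
eef_rot: [-0.0, 0.425, 0.905, 0.004]
contact_force: [9.4, 19.4, 1.5]
opening: 0.0242
21.925 [ 0.4756 -0.107   0.1505] to shaft tool mm [-62.46  39.     0.07] yaw 129.67 tilt [0.0036 0.0077] F [ 9.4 19.4  1.5] T [ 3.45 -1.65  0.03] op 0.0242
```

```bash
python3 -m handwheel '[[-7.6,-8.9,0,0,0,0],[-8.9,-7.6,0,0,0,0],[0,0,0,0,0,0]]'; python3 st.py
```

```text
time: 22.3
position: [0.4755, -0.1344, 0.1507]
eef_rot: [0.003, 0.424, 0.906, 0.001]
contact_force: [-0.7, 0.2, 0.7]
opening: 0.0167
22.3 [ 0.4755 -0.1344  0.1507] to shaft tool mm [-41.6   56.43   0.45] yaw 129.82 tilt [ 0.0065 -0.0015] F [-0.7  0.2  0.7] T [-0.04  0.08 -0.03] op 0.0167
```

```bash
python3 -m handwheel '[[-10,-6.1,0,0,0,0],[-10.9,-4.5,0,0,0,0],[0,0,0,0,0,0]]'; python3 st.py
```

```text
time: 22.68
position: [0.4767, -0.1581, 0.15]
eef_rot: [-0.0, 0.425, 0.905, -0.0]
contact_force: [-0.7, -0.1, -0.8]
opening: 0.0149
22.675 [ 0.4767 -0.1581  0.15  ] to shaft tool mm [-2.240e+01  7.077e+01 -3.000e-02] yaw 129.67 tilt [-0.0004 -0.0001] F [-0.7 -0.1 -0.8] T [-0.05  0.04  0.04] op 0.0149
```

The stop came at about 2.09 turns: the force jumped to 21 N. I had queued the next steps without waiting for that reading, so the fingers were pulled off the knob. I'll raise the arm and look.

```bash
python3 -m handwheel '[[0,0,-20,0,0,0],[0,0,-30,0,0,0],[0,0,-20,0,0,0],[0,0,0,0,0,0],[0,0,0,0,0,0]]' 80; python3 st.py
python3 - <<'E'
from h import *
import pickle
s,p,r=tool();f=grab_frame("wrist");t=grab_frame("scene")
pickle.dump((f,p,r,t),open("w6.pkl","wb"))
b=cv2.resize(t["img"][190:360,220:410],(430,385),interpolation=cv2.INTER_CUBIC);a=cv2.resize(f["img"][0:330,150:470],(373,385))
save("w6",np.hstack([a,b]))
for z,P in(("knob",(.1855)),):
  for th in(25,32,36):
    A=np.radians(129.8+th);print(th,wpix(f,np.array([.5455+.075*np.cos(A),-.13+.075*np.sin(A),.1855]),p,r))
print(wpix(f,np.array([.5455,-.13,.145]),p,r))
E
```

```text
time: 23.3
position: [0.4762, -0.1567, 0.2193]
eef_rot: [-0.001, 0.425, 0.905, 0.0]
contact_force: [1.0, 0.6, -0.0]
opening: 0.0604
23.3 [ 0.4762 -0.1567  0.2193] to shaft tool mm [-23.97  70.24  -0.08] yaw 129.75 tilt [-0.0014  0.0008] F [ 1.   0.6 -0. ] T [-0.06  0.03  0.03] op 0.0604
25 (np.float64(379.942291611991), np.float64(154.33995771191138))
32 (np.float64(367.25573805504513), np.float64(161.00259844945006))
36 (np.float64(360.3515395433891), np.float64(165.50962214729446))
(np.float64(403.12235325727954), np.float64(230.44413091994906))
```

View pics/w6.png

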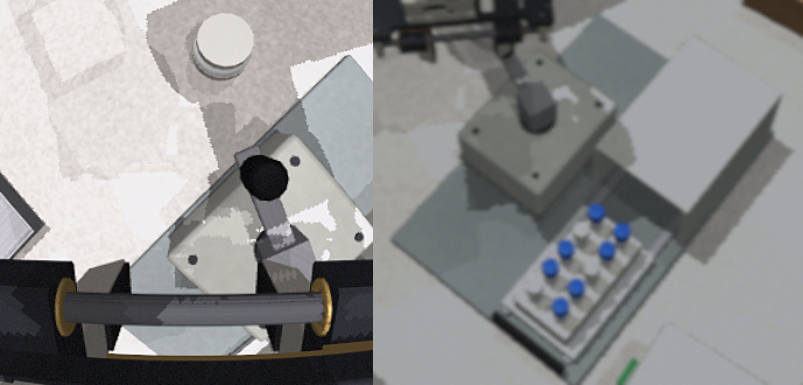

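In the wrist view the knob is at (264,177), which puts the crank about 27° past two turns. The scene view shows the rack next to the stop bar. To confirm the hard stop, I'll push the knob onwards from behind with closed fingers.

```bash
python3 -m handwheel '[[16,25,0,0,0,0],[16,25,0,0,0,0],[17,26,0,0,0,0],[0,0,0,0,0,0],[0,0,20,0,0,0],[0,0,25,0,0,0],[0,0,20,0,0,0],[0,0,0,0,0,0]]' 0; python3 st.py
```

```text
time: 24.4
position: [0.5025, -0.071, 0.1536]
eef_rot: [-0.002, 0.425, 0.905, -0.0]
contact_force: [-0.4, -0.6, 0.6]
opening: 0.0009
24.4 [ 0.5025 -0.071   0.1536] to shaft tool mm [-72.97  -4.76  -0.23] yaw 129.73 tilt [-0.0041  0.001 ] F [-0.4 -0.6  0.6] T [-0.02 -0.03 -0.01] op 0.0009
```

```bash
python3 -m handwheel '[[0,-4,0,0,0,0],[0,-3,0,0,0,0],[0,0,0,0,0,0]]'; python3 st.py
```

```text
time: 24.78
position: [0.4991, -0.0753, 0.1561]
eef_rot: [0.001, 0.425, 0.905, 0.0]
contact_force: [2.0, 1.8, 0.9]
opening: 0.0003
24.775 [ 0.4991 -0.0753  0.1561] to shaft tool mm [-71.95   0.59   0.11] yaw 129.74 tilt [ 0.0023 -0.0001] F [2.  1.8 0.9] T [ 0.19 -0.27  0.07] op 0.0003
```

```bash
python3 -m handwheel '[[0,-3,0,0,0,0],[0,-3,0,0,0,0],[0,0,0,0,0,0]]'; python3 st.py
```

```text
time: 25.15
position: [0.4962, -0.0782, 0.1563]
eef_rot: [0.003, 0.425, 0.905, 0.002]
contact_force: [9.0, 6.7, 1.2]
opening: 0.0004
25.15 [ 0.4962 -0.0782  0.1563] to shaft tool mm [-71.56   4.66   0.25] yaw 129.76 tilt [0.0061 0.001 ] F [9.  6.7 1.2] T [ 1.03 -1.26  0.06] op 0.0004
```

```bash
python3 -m handwheel '[[0,-3,0,0,0,0],[0,-2,0,0,0,0],[0,0,0,0,0,0],[0,0,0,0,0,0]]'; python3 st.py
```

```text
time: 25.65
position: [0.4939, -0.0805, 0.1566]
eef_rot: [0.004, 0.424, 0.905, 0.003]
contact_force: [14.1, 11.2, 0.2]
opening: 0.0004
25.65 [ 0.4939 -0.0805  0.1566] to shaft tool mm [-71.26   7.86   0.38] yaw 129.77 tilt [0.0095 0.0022] F [14.1 11.2  0.2] T [ 1.74 -2.19  0.13] op 0.0004
```

The knob resists 18 N (about 1.2 N m, against 0.35 N m to turn), so the carriage is at its stop. I'll back off and tap the hub again to check the seating.

```bash
python3 -m handwheel '[[0,12,0,0,0,0],[0,8,0,0,0,0],[0,0,-25,0,0,0],[0,0,-25,0,0,0],[-35,-4,0,0,0,0],[-36,-4,0,0,0,0],[0,0,0,0,0,0],[0,0,30,0,0,0],[0,0,16,0,0,0],[0,0,0,0,0,0]]'; python3 st.py
```

```text
time: 26.9
position: [0.5432, -0.1281, 0.1579]
eef_rot: [-0.002, 0.424, 0.906, -0.0]
contact_force: [-0.4, -0.3, -0.8]
opening: 0.0006
26.9 [ 0.5432 -0.1281  0.1579] to shaft tool mm [-3.08  0.39 -0.01] yaw 129.78 tilt [-0.0038  0.0014] F [-0.4 -0.3 -0.8] T [-0.02  0.03  0.01] op 0.0006
```

```bash
python3 -m handwheel '[[-3,0,6,0,0,0],[0,0,4,0,0,0],[0,0,3,0,0,0],[0,0,2,0,0,0],[0,0,0,0,0,0]]'; python3 st.py; python3 -m handwheel '[[0,0,-40,0,0,0],[0,0,-50,0,0,0],[50,0,-20,0,0,0],[60,0,0,0,0,0],[60,0,0,0,0,0],[60,0,0,0,0,0],[0,0,0,0,0,0],[0,0,0,0,0,0]]'; python3 st.py
python3 - <<'E'
from h import *
t=grab_frame("top");s=grab_frame("scene")
a=np.clip(cv2.resize(t["img"][100:240,280:450],(486,400),interpolation=cv2.INTER_CUBIC)*1.6,0,255);b=cv2.resize(s["img"][215:355,240:350],(314,400),interpolation=cv2.INTER_CUBIC)
save("fin",np.hstack([a,b]).astype(np.uint8)); save("finfull",t["img"])
E
```

```text
time: 27.52
position: [0.5466, -0.1313, 0.1453]
eef_rot: [0.0, 0.424, 0.905, 0.0]
contact_force: [-1.6, 0.6, 7.1]
opening: 0.0004
27.525 [ 0.5466 -0.1313  0.1453] to shaft tool mm [ 1.61 -0.15 -0.  ] yaw 129.77 tilt [ 0.0009 -0.0003] F [-1.6  0.6  7.1] T [ 0.1   0.42 -0.04] op 0.0004
time: 28.52
position: [0.4, 0.0453, 0.2547]
eef_rot: [0.001, 0.424, 0.906, 0.0]
contact_force: [-0.3, -0.3, 0.8]
opening: 0.0004
28.525 [0.4    0.0453 0.2547] to shaft tool mm [-228.01   -0.59    0.31] yaw 129.81 tilt [ 0.0017 -0.0004] F [-0.3 -0.3  0.8] T [-0.11  0.04 -0.03] op 0.0004
```

View pics/fin.png

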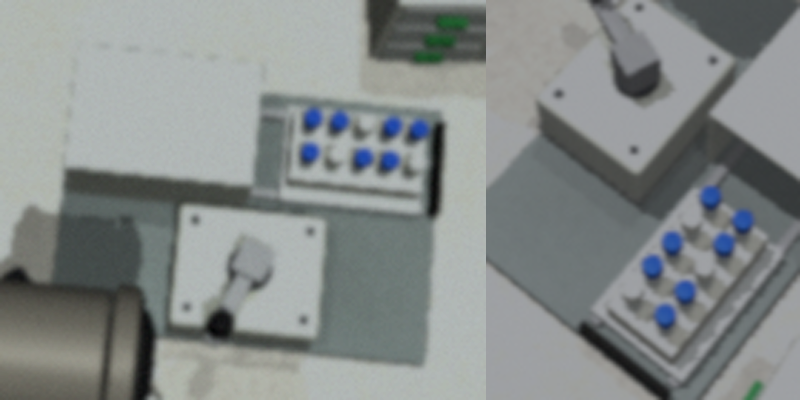

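The plate's end lies against the black stop bar at (437,170). The crank sits on the collar at (250,262), upright, and its hub top is at z 0.1453. The arm is clear, so I'm handing in.

```bash
python3 -c "
from rig import order
print(order.close_job())"
```

```text
the job is handed in; nothing more can be done
None
```

I fitted the crank fully onto the shaft and wound it about 2.07 turns anticlockwise until the carriage reached its stop. I then let go, left the crank on the shaft, backed the arm away and handed the job in at about 28.6 s; no verdict was reported.

**Last checks:**
- **Seating:** a tap on the hub top met it at z = 0.1452 m before winding and 0.1453 m after, against 0.145 m for fully down.
- **Stop:** the knob held against an 18 N push, about 1.2 N m against 0.35 N m needed to turn the shaft. The last picture shows the carriage plate against the stop bar. I did not measure the carriage position in millimetres.
- **Robot clear:** the arm was well away with only sensor noise on the force reading. No contact with the rack of tubes was noticed.

**What went wrong or was not checked:**
- When the carriage hit the stop, I had already queued the next winding steps. The fingers slipped off the knob; the highest force I read was about 22 N.
- After that slip the crank read about 27°, where the gripper's position had suggested about 32°. I put this down to play in the socket and slip in the grip.
- I did not measure the bystanders' positions at the end. The arm only passed above them.

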